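# Fit and lock the tube block in the bench shaker

## Robot

A 6-joint arm with a two-finger parallel gripper is mounted at the origin on a cart in front of the work surface, level with it; the furniture and walls round the work are solid. World frame = base frame: x ahead of the robot, y to its left, z up, the work surface at z = 0. Lengths are in m, angles in rad, forces in N, time in s.
With the tool pointing down it reaches from about 0.35 to 0.8 m from the base axis. Payload 7.3 kg.
Tool frame: the origin (TCP) lies midway between the tips of the shut fingers; the grasp point (between the pads) lies behind it (env.tcp_to_grasp is the z of the grasp point in the tool frame, in m); z points along the fingers, y is the line along which they close (so a half turn about z gives the same grasp; the last joint's range is limited). The gripper opens to 85 mm and grips with 20 to 120 N. Pads are 22 mm wide; open, the fingers measure 114 mm over their backs; the gripper's body (76 mm by 85 mm) begins 54 mm behind the grasp point. The pads swing forward as they close: fully open they stand 13 mm farther back than shut.
Start: joints at [-0.146, 0.342, 1.524, -0, 1.275, -0.146], TCP at [0.525, 0, 0.231] pointing down, gripper open.
Joint ranges: [-2.53, 2.53], [-0.77, 2.02], [0.04, 2.7], [-1, 4.14], [0.28, 2.66], [-3.11, 3.11]. Speed limits (rad/s): [2.57, 2.57, 3.14, 3.14, 3.14, 3.14].

## Interface

Orientations are given as a unit quaternion [x, y, z, w].
In Python, from station import readout, camera, camera_params, env gives the robot as it stands.
- The arm moves only by the tool jog_arm, never from a script. Its argument "series" is a list that holds one entry, the list of rows, each a list of 6 numbers: the shift along the tool's x, y, z in mm, then the turn, a rotation vector about the tool's x, y, z in degrees. In form: [[[dx, dy, dz, rx, ry, rz], ...]]. A call has 1 to 10 rows; each row shifts and turns the commanded pose from where the row before left it, along the tool's axes as they then stand; what a row does not reach is not made up. A row lasts 1/10 s, in which the tool goes at most 50 mm and 8.59 degrees, less where a joint would pass 70% of its speed; a pose out of reach is approached as far as the arm can. A call with a gripper value outside its range is refused whole. "grip" is the gripper command: -1 is fully open, 1 is shut, values between are in proportion, set as the call begins (left out, the last holds). The fingers move at their own pace and stop on an object; the grip force is fixed at half the most. Time passes only in rows, so rows that do not move let the fingers close. It gives the time, the measured TCP pose, the force and the opening at its end, in the units of the state.
- readout.read_state(): the state, without advancing time (a new reading comes with each control period).
- camera(name): name is "scene" or "side" or "wrist"; returns the picture (420x560x3 uint8, blue, green, red); there is no depth.
- camera_params(name): a dict with "mtx" (3x3 intrinsics, pixels), "xyz" and "rotation" of the camera in the world; the wrist camera has in their place "T_tool_cam" (4x4, takes a point from camera to tool coordinates, whose origin is the TCP and whose axes are the flange's). Camera axes: x right, y down, z forward; pixel columns grow to the right and rows downward; lengths in m; the calibration is good to about 2 mm. A picture is of the moment at which its call begins: read the wrist's pose just before it. camera_params takes no time and is no camera call.
- env.finish_job(): hands the job in, once; it reports no verdict.
The state is a dict: "t": time; "joint_pos": joint angles; "joint_velocities": joint speeds; "joint_efforts": joint torques, N m; "tool_pos": TCP position; "ee_rot": TCP orientation; "force": force on the tool from outside, world axes, zero at the start; "torque": the same for the moment, N m; "gripper_width": finger opening in m.
Only numpy, scipy, OpenCV 4.12 (cv2) and the standard library are available. Lean on these libraries where they do the work, as an engineer would, in place of code of your own. Each camera call takes 0.05 s, during which the arm holds its last target. There are 200 camera calls.

## Task

Fit the aluminium tube block into the well of the bench shaker, with its orange-marked end at the orange dot on the deck, and jiggle it until both keyways drop over the keys and it sits fully home, flat on the heater plate; keep it upright and lower it in, do not drop it. Then swing the shaker's black-knobbed locking lever all the way round to its stop, so that its tongue locks the block's foot in. Leave the other things on the desk where they are.

Things in the scene. Friction and masses are not known exactly. Their poses are not given: they have to be found in the camera images.
- block_center (a point): Loose aluminium tube block standing on the desk, 64 mm high, about 0.5 kg; this point is its centre, 32 mm above its underside. Its body is a plain rectangle 46 mm (x) by 92 mm (y) with eight round tube wells in the top, from 12 to 64 mm above the underside: grip it across the 46 mm, in its upper half. Orange dots on foot and top mark its +y end. z is up.
- tube_block: The same block; origin at the centre of its underside, same axes. Its foot is 74 mm (x) by 116 mm (y) and 12 mm thick. In the middle of each short end of the foot a keyway, open above and below, is cut 12 mm deep (along y): 28 mm wide at the +y end (orange dots), 16 mm wide at the -y end.
- block_wide_end (a point): Point on the block's underside, in the wide keyway (+y end), 56 mm along y from the block's centre.
- shaker: Bench shaker, fixed: white housing, grey deck, sloping operator panel at its front (-x). 230 mm deep (x) by 190 mm wide (y). Origin on the desk below the centre of the well, z up. The deck's top is 82 mm above the desk, from x = -86 to 76 mm and y = -95 to 95 mm. An orange dot on the deck marks the +y end of the well.
- well_floor (a point): Centre of the floor (heater plate) of the shaker's well, 13 mm below the deck's top; axes as the shaker's. The well is a rectangular pocket 84 mm (x) by 126 mm (y), loose round the foot by 5 mm on each side. Seated flat on the floor, the block has its y along the shaker's y and its centre 32 mm above this point, within 1.5 mm in x, 4 mm in y and about 0.03 rad in yaw.
- well_wide_key (a point): Point on the well's floor at the wide key, 56 mm along +y from its centre; block_wide_end comes here. In the middle of each short end of the well a dark steel key, 8 mm high, reaches 13 mm in from the wall: 25 mm wide at +y (orange dot), 13 mm at -y. Each keyway is 3 mm wider than its key. A block that is off, or turned end for end, rests on the keys, up to 8 mm too high.
- lock_lever (a joint): Locking lever on the deck in front of the well, rad. 0: open, knob towards the shaker's front (-x), tongue along the well's edge. Grows anticlockwise seen from above. 1.57: locked, at its stop, knob towards -y, tongue towards +x over the block's foot. The tongue clears the foot of a seated block by 2 mm but catches on one that is not home. About 2 N at the knob turn it; it stays where it is left.
- lever_knob (a point): Middle of the lever's upright round black knob, 18 mm across, which stands from 9 to 46 mm above the deck's top (this point is 30 mm above it), 58 mm from the pivot; the flat arm below it, 12 mm wide and 9 mm above the deck, runs from the knob to the pivot.
- lever_pivot (a point): The lever's upright pivot axis at the level of the deck's top, 66 mm in front (-x) of the centre of the well. The lever's hub and flat arm reach 12 mm above the deck.
- bench_timer: Bystander: white bench timer, 66 x 66 x 19 mm, loose; origin at its underside.
- glass_beaker: Bystander: small beaker, 45 mm wide, 58 mm high, loose; origin at its underside.
- cleaner_bottle: Bystander: bottle with a blue cap, 35 mm wide, 105 mm high, loose; origin at its underside.
- red_marker: Bystander: red and black marker pen, 132 mm long, loose; origin at its underside.
- coverslips: Bystander: small tan cardboard box of coverslips, 45 x 59 x 22 mm, loose; origin at its underside.

How it is judged:
On the way, in this order (a step that is already met when the one before it is completed fails the run):
1. the block is seated in the well: flat and within 3 mm of fully down, marked end at the wide key (z of block_center in the frame of well_floor between 0.029 and 0.035 m and angle between the z axis of block_center and the z axis of well_floor, either way round below 0.04 rad and horizontal distance between block_wide_end and well_wide_key below 0.01 m), for 0.2 s.
2. the lever is turned to its locked stop (within 0.2 rad) (value of joint lock_lever above 1.37 rad), for 0.2 s.
At the end, for the whole second after the job is handed in: The block sits in the well, right way round (its wide end within 10 mm of the wide key), flat (within 0.04 rad) and within 3 mm of fully down, at rest; the lever is within 0.2 rad of its locked stop (all of step 1 and value of joint lock_lever above 1.37 rad and linear speed of tube_block below 0.02 m/s); the robot touches nothing.
It fails at once if the block is dropped into or thrown over the well (faster than 0.75 m/s within 50 mm of it) (horizontal distance between block_center and well_floor below 0.05 m and linear speed of tube_block above 0.75 m/s).
It fails at once if the block is tipped over (angle between block_center's own z axis and vertical above 0.7 rad).
It fails at once if a bystander is moved by more than 30 mm (distance of any of bench_timer, glass_beaker, cleaner_bottle, red_marker, coverslips from where it was at the start of the episode above 0.03 m).
It also fails if it takes over 51 s, if anything falls off the work surface, if the arm or the gripper's body presses on something with over 40 N, if the wrist force passes 120 N, or if a joint passes its speed limit or range.

## Working session

There is one attempt and no reset: what is moved stays moved. The work goes in short steps, Python scripts to look and compute and a tool call to move; the robot and the scene stay as the last step left them, time stands still between calls to the robot, and variables do not carry over. Pictures are saved under pics/ and viewed, on a budget of 10 in all, crops included, one or two more only if the job needs it, and the job is handed in when it is done.

Besides the shell and the picture viewer there is one more tool, called by a JSON object that holds its "op" and its "data". jog_arm: Moves the arm, as the interface text tells. Its arguments: {"type":"object","properties":{"series":{"type":"array"},"grip":{"type":"number"}},"required":["series"]}

```bash
mkdir -p pics; ls; python3 - <<'E'
from station import readout,camera,camera_params,env
import cv2,numpy as np
print(readout.read_state()); print(env.tcp_to_grasp)
for n in("scene","side","wrist"):
    p=camera_params(n); print(n,p)
a=camera("scene");b=camera("side");c=camera("wrist")
for n,i in(("scene",a),("side",b),("wrist",c)): cv2.imwrite(f"pics/{n}0.png",i)
E
```

```text
pics
{'t': 0.0, 'joint_pos': array([-1.46012063e-01,  3.42754242e-01,  1.52501939e+00,  1.17280682e-05,
        1.27539734e+00, -1.46037051e-01]), 'joint_velocities': array([ 0.00061185, -0.00093945,  0.00045035, -0.00065705, -0.00041367,
        0.00121371]), 'joint_efforts': array([ 5.72253757e-04, -4.33677435e+01, -2.46005630e+01, -7.37992127e-05,
        7.83137977e-03, -1.18290802e-05]), 'tool_pos': array([5.24599499e-01, 7.83781521e-05, 2.30608774e-01]), 'ee_rot': array([ 7.07098936e-01,  7.07114185e-01, -4.66383388e-04, -6.36620983e-04]), 'force': array([0.13367805, 0.38263617, 0.58269363]), 'torque': array([-0.05482619, -0.04477047,  0.00875825]), 'gripper_width': 0.08528128152599933}
-0.0187
scene {'mtx': array([[530.65069773,   0.        , 277.51884265],
       [  0.        , 530.65069773, 209.01697543],
       [  0.        ,   0.        ,   1.        ]]), 'xyz': array([0.08403243, 0.88625415, 1.18261145]), 'rotation': array([-0.2154741 ,  0.89739698, -0.37508651,  0.08694646])}
side {'mtx': array([[451.55466418,   0.        , 277.38796919],
       [  0.        , 451.55466418, 210.18274712],
       [  0.        ,   0.        ,   1.        ]]), 'xyz': array([ 0.6900322 , -1.14627594,  0.79379978]), 'rotation': array([ 0.88235019,  0.05219183, -0.0293079 , -0.46677105])}
wrist {'mtx': array([[324.41944499,   0.        , 280.40951539],
       [  0.        , 324.41944499, 207.00831669],
       [  0.        ,   0.        ,   1.        ]]), 'T_tool_cam': array([[ 1.02914236e-04, -9.65009448e-01, -2.62215092e-01,
         6.64891396e-02],
       [ 9.99999993e-01,  1.14844356e-04, -3.01723793e-05,
        -1.31267745e-03],
       [ 5.92305546e-05, -2.62215087e-01,  9.65009453e-01,
        -1.42445974e-01],
       [ 0.00000000e+00,  0.00000000e+00,  0.00000000e+00,
         1.00000000e+00]])}
```

View pics/scene0.png

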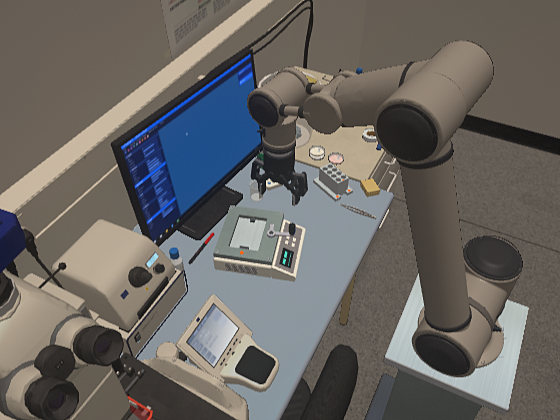

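View pics/side0.png

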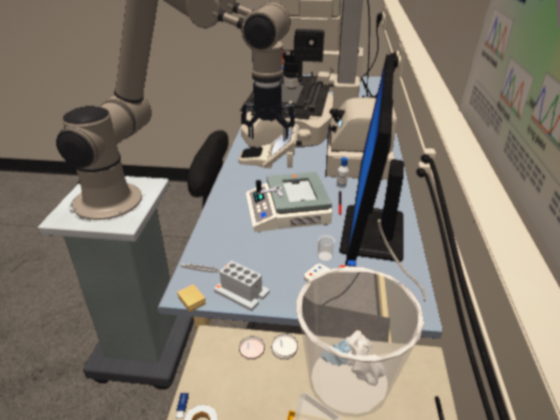

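View pics/wrist0.png

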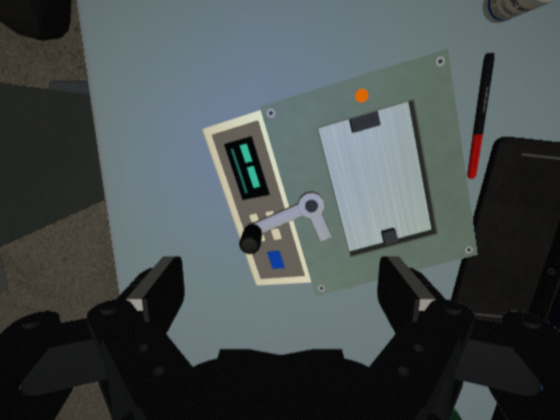

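The wrist view shows the shaker: orange dot at (362,96), wide key (365,120), narrow key (390,237), pivot (311,205), knob (250,238), lever open. The side view shows the block at about (240,283), with coverslips at (191,297), pen at (198,268) and beaker at (326,248). I'll measure the shaker and get a rough block position.

```bash
cat > h.py <<'E'
import numpy as np,cv2
from scipy.spatial.transform import Rotation as R
from station import readout,camera,camera_params,env
def cam(name,st=None):
    p=camera_params(name)
    if name=="wrist":
        T=np.eye(4);T[:3,:3]=R.from_quat(st["ee_rot"]).as_matrix();T[:3,3]=st["tool_pos"]
        return p["mtx"],T@p["T_tool_cam"]
    T=np.eye(4);T[:3,:3]=R.from_quat(p["rotation"]).as_matrix();T[:3,3]=p["xyz"]
    return p["mtx"],T
def ray(K,T,uv,z):
    uv=np.atleast_2d(np.asarray(uv,float))
    d=np.c_[uv,np.ones(len(uv))]@np.linalg.inv(K).T@T[:3,:3].T
    o=T[:3,3]; return o+d*((z-o[2])/d[:,2])[:,None]
def proj(K,T,P):
    P=np.atleast_2d(P);q=(P-T[:3,3])@T[:3,:3]@K.T;return q[:,:2]/q[:,2:]
def blobs(m,amin=20):
    n,l,s,c=cv2.connectedComponentsWithStats(m.astype(np.uint8))
    return [(int(s[i,4]),c[i].round(1)) for i in range(1,n) if s[i,4]>=amin],l
def orange(im):
    h=cv2.cvtColor(im,cv2.COLOR_BGR2HSV)
    return cv2.inRange(h,(5,170,150),(18,255,255))>0
def snap(tag):
    st=readout.read_state();im=camera("wrist");cv2.imwrite(f"pics/{tag}.png",im)
    np.save(f"pics/{tag}.npy",np.r_[st["tool_pos"],st["ee_rot"]])
    return im,cam("wrist",st)
E
python3 - <<'E'
from h import *
st=readout.read_state();K,T=cam("wrist",st)
im=cv2.imread("pics/wrist0.png")
print([(a,c,ray(K,T,c,.082)) for a,c in blobs(orange(im))[0]])
scr=[(270,113),(440,62),(468,250),(321,288)]
print("screws",ray(K,T,scr,.082)[:,:2].round(4))
h=cv2.cvtColor(im,cv2.COLOR_BGR2HSV)
print([h[y,x] for x,y in((380,180),(300,150),(450,150),(365,120))])
g=cv2.cvtColor(im,cv2.COLOR_BGR2GRAY)
m=(g>135)&(h[...,1]<60); b,l=blobs(m,3000); print(b)
lab=l[180,380]; c=max(cv2.findContours((l==lab).astype(np.uint8),0,2)[0],key=cv2.contourArea)
fl=ray(K,T,c[:,0,:],.069)[:,:2]
r=cv2.minAreaRect((fl*1000).astype(np.float32));print("floor",r)
print("pivot",ray(K,T,(311,205),.094))
K,T=cam("side"); s=cv2.imread("pics/side0.png")
print("block top",ray(K,T,[(242,277)],.064),"side orange",[(a,c,ray(K,T,c,.012),ray(K,T,c,.064)) for a,c in blobs(orange(s),3)[0]])
print("beaker,coverslip,timer,pen",ray(K,T,[(326,258),(191,300),(318,273),(198,268)],0.0)[:,:2])
E
```

```text
[(134, array([361.1,  95.2]), array([[0.59183902, 0.08602142, 0.082     ]]))]
screws [[ 0.5142  0.0715]
 [ 0.6555  0.1121]
 [ 0.7041 -0.0554]
 [ 0.5637 -0.0962]]
[array([100,  30, 176], dtype=uint8), array([ 85,  39, 119], dtype=uint8), array([ 67,  32, 105], dtype=uint8), array([108,  46,  56], dtype=uint8)]
[(10650, array([376.3, 177.3]))]
floor ((614.3875732421875, 10.287559509277344), (82.4461669921875, 124.89397430419922), 16.354442596435547)
pivot [[ 0.55048332 -0.00740941  0.094     ]]
block top [[ 0.51023482 -0.36960824  0.064     ]] side orange []
beaker,coverslip,timer,pen [[ 0.70626001 -0.20121893]
 [ 0.38678051 -0.39592587]
 [ 0.68752298 -0.26365482]
 [ 0.37303793 -0.28088324]]
```

Shaker checks agree: well centre ≈ (0.614, 0.010), yaw ≈ 16.3°, with the screws, floor rectangle (82×125) and pivot consistent. The block is near (0.51, -0.37). I'm going to look at it from above.

{"op": "jog_arm", "data": {"series": [[[-45,-2,0,0,0,0],[-45,-2,0,0,0,0],[-45,-2,0,0,0,0],[-45,-2,0,0,0,0],[-45,-2,0,0,0,0],[-45,-2,0,0,0,0],[-45,-2,0,0,0,0],[-45,-2,0,0,0,0],[-45,0,0,0,0,0],[0,0,0,0,0,0]]]}}

```text
t: 1.15
tool_pos: [0.5074, -0.4104, 0.2296]
ee_rot: [0.709, 0.705, -0.001, -0.0]
force: [0.3, 0.0, -0.3]
gripper_width: 0.0851
```

```bash
python3 - <<'E'
from h import *
im,(K,T)=snap("b1")
print([(a,c,ray(K,T,c,.012)[0].round(4),ray(K,T,c,.064)[0].round(4)) for a,c in blobs(orange(im),5)[0]])
E
```

```text
[(26, array([244.2,  85.5]), array([ 0.4685, -0.3103,  0.012 ]), array([ 0.474 , -0.3151,  0.064 ])), (14, array([234.5, 112.3]), array([ 0.4573, -0.3371,  0.012 ]), array([ 0.4644, -0.338 ,  0.064 ])), (6, array([221.5, 130.5]), array([ 0.4424, -0.3559,  0.012 ]), array([ 0.4517, -0.3541,  0.064 ]))]
```

View pics/b1.png

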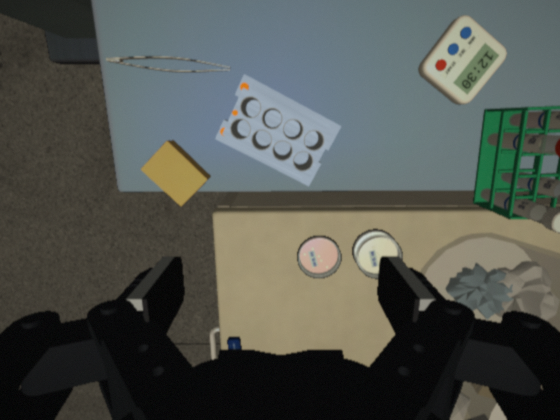

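The view shows the block at (278,130) with its orange end to the left (dots at (244,85), (234,112) and (221,130)). Coverslips are at (176,173) and the tweezer-like item at (168,63). Block yaw ≈ 62°. I'll turn the tool to match, go a little closer and measure precisely.

{"op": "jog_arm", "data": {"series": [[[29,38,0,0,0,0],[0,0,10,0,0,-8],[0,0,10,0,0,-8],[0,0,10,0,0,-8],[0,0,10,0,0,-8],[0,0,0,0,0,-8],[0,0,0,0,0,-8],[0,0,0,0,0,-8],[0,0,0,0,0,-6],[0,0,0,0,0,0]]]}}

```text
t: 2.2
tool_pos: [0.5473, -0.3745, 0.1914]
ee_rot: [0.241, 0.971, 0.0, -0.0]
force: [0.0, 0.0, 0.3]
gripper_width: 0.0855
```

```bash
python3 - <<'E'
from h import *
im,(K,T)=snap("b2")
print([(a,c,ray(K,T,c,.012)[0].round(4),ray(K,T,c,.064)[0].round(4)) for a,c in blobs(orange(im),5)[0]])
cv2.imwrite("pics/b2c.png",cv2.resize(im[0:300,130:430],None,fx=2,fy=2,interpolation=cv2.INTER_CUBIC))
E
```

```text
[(29, array([246.2,  82.8]), array([ 0.4438, -0.3562,  0.012 ]), array([ 0.4508, -0.3541,  0.064 ])), (40, array([301.4,  82.6]), array([ 0.4676, -0.3107,  0.012 ]), array([ 0.4708, -0.316 ,  0.064 ])), (18, array([272.7,  89. ]), array([ 0.4601, -0.337 ,  0.012 ]), array([ 0.4645, -0.338 ,  0.064 ]))]
```

View pics/b2c.png

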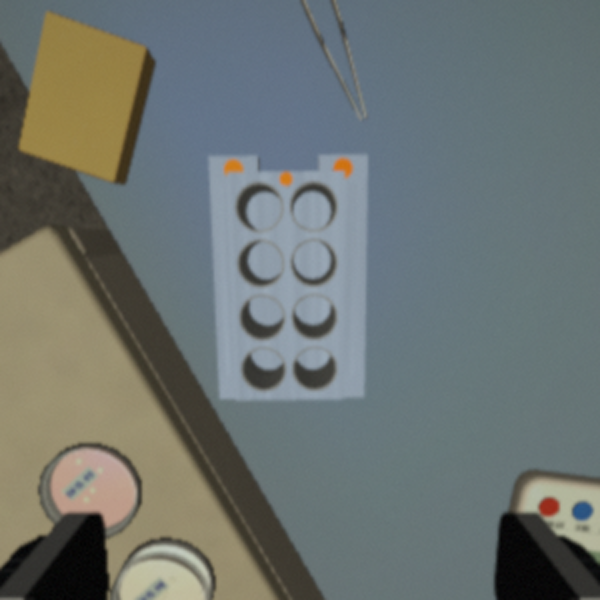

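The block is now nearly aligned with the view: foot corners at crop (209,157), (368,155), (365,398) and (220,399), plus a regular grid of tube wells. I'll compute the centre and yaw from both.

```bash
python3 - <<'E'
from h import *
p=np.load("pics/b2.npy");K,T=cam("wrist",dict(tool_pos=p[:3],ee_rot=p[3:]))
im=cv2.imread("pics/b2.png")
f=lambda a:np.array(a)/2+[130,0]
c=ray(K,T,f([(209,157),(368,155),(365,398),(220,399)]),.012)[:,:2]
print("sides",[np.linalg.norm(c[i]-c[(i+1)%4]).round(4) for i in range(4)],c.round(4).tolist())
h=ray(K,T,f([(260,207),(313,207),(260,262),(313,262),(263,317),(314,317),(264,368),(315,368)]),.064)[:,:2]
print("holes mean",h.mean(0)); 
d=h[:2].mean(0)-h[6:].mean(0);print("hole axis",np.degrees(np.arctan2(d[1],d[0]))-90,np.linalg.norm(d))
d=h[1::2].mean(0)-h[::2].mean(0);print("hole x axis",np.degrees(np.arctan2(d[1],d[0])),np.linalg.norm(d))
dots=np.array([ray(K,T,u,.012)[0,:2] for u in((246.2,82.8),(301.4,82.6))]);d=dots[1]-dots[0]
print("dots",np.degrees(np.arctan2(d[1],d[0])),np.linalg.norm(d),dots.mean(0))
g=cv2.cvtColor(im,cv2.COLOR_BGR2HSV);gr=cv2.cvtColor(im,cv2.COLOR_BGR2GRAY)
m=((gr>135)|orange(im)).astype(np.uint8);m=cv2.morphologyEx(m,cv2.MORPH_CLOSE,np.ones((9,9)))
n,l,s,_=cv2.connectedComponentsWithStats(m);lab=l[100,275];print(s[lab])
cn=max(cv2.findContours((l==lab).astype(np.uint8),0,2)[0],key=cv2.contourArea)[:,0,:]
print("rect z.012",cv2.minAreaRect((ray(K,T,cn,.012)[:,:2]*1000).astype(np.float32)))
M=T.copy();print("tool yaw(y axis)",np.degrees(np.arctan2(*R.from_quat(p[3:]).as_matrix()[[1,0],1])))
E
```

```text
sides [np.float64(0.0738), np.float64(0.116), np.float64(0.074), np.float64(0.1156)] [[0.4354, -0.364], [0.4691, -0.2983], [0.5724, -0.3511], [0.5383, -0.4168]]
holes mean [ 0.50307492 -0.35757972]
hole axis 62.92307669281547 0.06491541268301022
hole x axis 62.13333145444533 0.021293806224466624
dots 62.33049904340267 0.051401478612846246 [ 0.45569598 -0.33343785]
[ 234   77   80  123 8746]
rect z.012 ((503.225341796875, -357.9457702636719), (74.1476058959961, 116.52279663085938), 62.762237548828125)
tool yaw(y axis) 62.12840797735404
```

The measurements agree: foot 74×116, centre (0.5034, -0.3576), yaw 62.7°. I'm moving over it and going down with the tool at z = 0.030.

{"op": "jog_arm", "data": {"series": [[[46.8,-5,0,0,0,-0.6],[0,0,40,0,0,0],[0,0,40,0,0,0],[0,0,40,0,0,0],[0,0,20,0,0,0],[0,0,21,0,0,0],[0,0,0,0,0,0],[0,0,0,0,0,0]]]}}

```text
t: 3.05
tool_pos: [0.5036, -0.3581, 0.0307]
ee_rot: [0.237, 0.971, 0.0, -0.0]
force: [-0.8, -0.5, 0.9]
gripper_width: 0.0853
```

{"op": "jog_arm", "data": {"series": [[[0,0,0,0,0,0],[0,0,0,0,0,0],[0,0,0,0,0,0],[0,0,0,0,0,0],[0,0,0,0,0,0],[0,0,0,0,0,0],[0,0,0,0,0,0],[0,0,0,0,0,0]]], "grip": 1}}

```text
t: 3.85
tool_pos: [0.504, -0.3588, 0.0318]
ee_rot: [0.237, 0.972, -0.0, 0.001]
force: [0.2, 0.9, 5.4]
gripper_width: 0.0452
```

{"op": "jog_arm", "data": {"series": [[[0,0,-6,0,0,0],[0,0,-12,0,0,0],[0,0,-20,0,0,0],[0,0,-25,0,0,0],[0,0,-25,0,0,0],[0,0,-25,0,0,0],[0,0,-20,0,0,0],[0,0,-10,0,0,0],[0,0,0,0,0,0]]]}}

```text
t: 4.75
tool_pos: [0.5037, -0.3588, 0.1749]
ee_rot: [0.237, 0.972, -0.001, 0.001]
force: [0.4, -0.3, -5.2]
gripper_width: 0.0452
```

Lifted: about 5.2 N of weight and 45 mm opening. Carrying it above the well.

{"op": "jog_arm", "data": {"series": [[[4,20,0,0,0,0],[8,42,0,0,0,0],[8,42,0,0,0,0],[8,42,0,0,0,0],[8,42,0,0,0,0],[8,42,0,0,0,0],[8,42,0,0,0,0],[8,42,0,0,0,0],[8,42,0,0,0,0],[4,22,0,0,0,0]]]}}

```text
t: 5.75
tool_pos: [0.613, 0.014, 0.1716]
ee_rot: [0.236, 0.972, 0.0, -0.002]
force: [0.3, -0.1, -5.8]
gripper_width: 0.045
```

{"op": "jog_arm", "data": {"series": [[[0,0,0,0,0,5],[0,0,0,0,0,7],[0,0,0,0,0,8],[0,0,0,0,0,8],[0,0,0,0,0,8],[0,0,0,0,0,6],[0,0,0,0,0,4.4],[0,0,0,0,0,0],[0,0,0,0,0,0]]]}}

```text
t: 6.65
tool_pos: [0.6128, 0.0103, 0.1722]
ee_rot: [0.6, 0.8, -0.001, -0.001]
force: [-0.1, 0.5, -5.7]
gripper_width: 0.0453
```

```bash
python3 - <<'E'
from h import *
im,(K,T)=snap("c1"); st=readout.read_state()
Y=R.from_quat(st["ee_rot"]).as_matrix()
print(st["tool_pos"],Y.round(4).tolist(),np.degrees(np.arctan2(Y[1,1],Y[0,1])))
print([(a,c) for a,c in blobs(orange(im),5)[0]])
E
```

```text
[0.61297071 0.01033143 0.1724532 ] [[-0.2808, 0.9598, -0.0015], [0.9598, 0.2808, 0.0001], [0.0006, -0.0014, -1.0]] 16.308577598794777
[(185, array([283.9, 101.1])), (213, array([228.5, 148.7])), (222, array([332. , 148.6])), (139, array([280.1, 188. ]))]
```

View pics/c1.png

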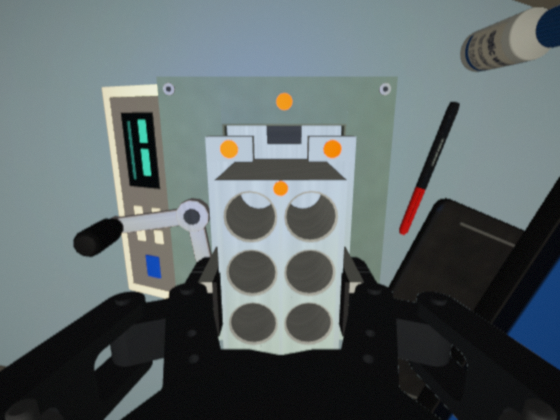

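The view shows the block held straight above the well: foot dots at (228,149) and (332,149), deck dot at (284,101), screws at (168,89) and (385,89), and the wide key at (284,134). Now the offset between block and well within this one view.

```bash
python3 - <<'E'
from h import *
p=np.load("pics/c1.npy");K,T=cam("wrist",dict(tool_pos=p[:3],ee_rot=p[3:]))
fz=p[2]-.0318+.012
d=ray(K,T,[(228.5,148.7),(332,148.6)],fz)[:,:2];v=d[1]-d[0]
y=np.arctan2(v[1],v[0]);print("block dots yaw",np.degrees(y),np.linalg.norm(v))
t=ray(K,T,[(280.1,188)],fz+.052)[0,:2]
# from b2: dots are 53.3mm along block y from centre
bx=np.array([np.cos(y),np.sin(y)]);by=np.array([-bx[1],bx[0]])
b2c=np.array([.5034,-.3577]);dm=np.array([.4557,-.3334]);L=np.linalg.norm(dm-b2c)
bc=d.mean(0)-L*by;print("L",L,"block centre",bc,"tcp",p[:2])
s=ray(K,T,[(168,89),(385,89)],.082)[:,:2];w=s[1]-s[0];yw=np.arctan2(w[1],w[0])
print("screws yaw",np.degrees(yw),np.linalg.norm(w),s.tolist())
wx=np.array([np.cos(yw),np.sin(yw)]);wy=np.array([-wx[1],wx[0]])
dot=ray(K,T,[(283.9,101.1)],.082)[0,:2]
# well in first view
w0=np.array([.6144,.0103]);d0=np.array([.59184,.08602]);print("dist dot-centre first view",np.linalg.norm(d0-w0))
wc=dot-np.linalg.norm(d0-w0)*wy;print("well centre now",wc,"dot",dot)
e=wc-bc;print("e in block axes x,y mm",e@bx*1000,e@by*1000)
R3=R.from_quat(p[3:]).as_matrix();print("tool dx,dy",R3[:2,:2].T@e*1000)
# independent: wide key/floor and rim at z .069/.082
k=ray(K,T,[(267,144),(301,144)],.077)[:,:2];print("key width",np.linalg.norm(k[1]-k[0]),"lateral vs dot line",(k.mean(0)-wc)@wx,(k.mean(0)-wc)@wy)
E
```

```text
block dots yaw 16.392660292131712 0.05115219137055561
L 0.053532980488666976 block centre [0.611842   0.00914555] tcp [0.61280498 0.01034113]
screws yaw 16.318037461484554 0.14678239165350504 [[0.514174714101652, 0.07150099060821848], [0.6550442540652857, 0.11274227101944215]]
dist dot-centre first view 0.07900931590641698
well centre now [0.6138685 0.0102448] dot [0.59166934 0.08607138]
e in block axes x,y mm 2.2543490929303607 0.482650388972706
tool dx,dy [0.48543439 2.25374781]
key width 0.024515106584601543 lateral vs dot line 0.00019970913563079957 0.04982064913769534
```

The offset is small: shift (0.5, 2.2) mm in tool x and y, with yaw matched. I'll correct and lower to just above the deck.

{"op": "jog_arm", "data": {"series": [[[0.5,2.2,0,0,0,0],[0,0,8,0,0,0],[0,0,12,0,0,0],[0,0,12,0,0,0],[0,0,12,0,0,0],[0,0,8,0,0,0],[0,0,0,0,0,0],[0,0,0,0,0,0]]]}}

```text
t: 7.5
tool_pos: [0.6155, 0.0114, 0.1213]
ee_rot: [0.6, 0.8, 0.0, 0.0]
force: [0.7, -0.0, -5.8]
gripper_width: 0.0453
```

{"op": "jog_arm", "data": {"series": [[[0,0,3,0,0,0],[0,0,3,0,0,0],[0,0,3,0,0,0],[0,0,2,0,0,0],[0,0,0,0,0,0]]]}}

```text
t: 8.0
tool_pos: [0.6151, 0.0114, 0.11]
ee_rot: [0.6, 0.8, -0.0, -0.0]
force: [0.5, 0.1, -6.4]
gripper_width: 0.0452
```

{"op": "jog_arm", "data": {"series": [[[0,0,1.5,0,0,0],[0,0,1.5,0,0,0],[0,0,1,0,0,0],[0,0,0,0,0,0]]]}}

```text
t: 8.4
tool_pos: [0.6152, 0.0114, 0.1061]
ee_rot: [0.6, 0.8, -0.0, -0.0]
force: [-0.5, -0.3, -6.0]
gripper_width: 0.0451
```

No contact 3 mm below the key tops, so the keyways appear to be engaging.

{"op": "jog_arm", "data": {"series": [[[0,0,1.5,0,0,0],[0,0,1.5,0,0,0],[0,0,1,0,0,0],[0,0,1,0,0,0],[0,0,0,0,0,0]]]}}

```text
t: 8.9
tool_pos: [0.6153, 0.0114, 0.1011]
ee_rot: [0.6, 0.8, -0.0, -0.0]
force: [0.3, 0.4, -6.2]
gripper_width: 0.0449
```

{"op": "jog_arm", "data": {"series": [[[0,0,0.7,0,0,0],[0,0,0.7,0,0,0],[0,0,0,0,0,0]]]}}

```text
t: 9.2
tool_pos: [0.6154, 0.0114, 0.1008]
ee_rot: [0.6, 0.8, 0.0, 0.0]
force: [-2.5, 0.2, 2.0]
gripper_width: 0.0452
```

Contact at z = 0.1008, exactly the expected seated height, and the force has gone from -6 to +2 N. Releasing to about 62 mm and rising straight up.

{"op": "jog_arm", "data": {"series": [[[0,0,0,0,0,0],[0,0,0,0,0,0],[0,0,0,0,0,0],[0,0,0,0,0,0]]], "grip": -0.45}}

```text
t: 9.6
tool_pos: [0.6156, 0.0113, 0.1]
ee_rot: [0.6, 0.8, 0.0, 0.0]
force: [-0.5, -0.4, -0.9]
gripper_width: 0.0624
```

{"op": "jog_arm", "data": {"series": [[[0,0,-5,0,0,0],[0,0,-15,0,0,0],[0,0,-30,0,0,0],[0,0,-40,0,0,0],[-30,0,-30,0,0,0],[-30,0,-10,0,0,0],[0,0,0,0,0,0],[0,0,0,0,0,0]]]}}

```text
t: 10.4
tool_pos: [0.632, -0.0466, 0.23]
ee_rot: [0.601, 0.799, 0.0, -0.0]
force: [-1.1, 0.5, -0.0]
gripper_width: 0.062
```

```bash
python3 - <<'E'
from h import *
im,(K,T)=snap("d1"); print([(a,c) for a,c in blobs(orange(im),5)[0]])
E
```

```text
[(147, array([279.6,  26.5])), (31, array([280.5,  61.9]))]
```

View pics/d1.png

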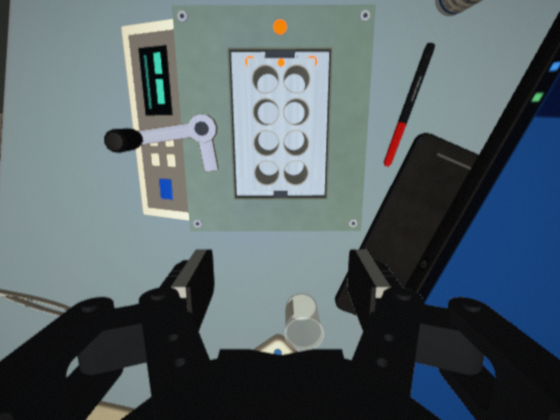

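The block looks home: both keys show in their keyways, the dots are next to the deck dot at (280,26), and the lever is still open with its pivot at (202,127) and knob at (123,140). I'll verify the seat numerically and measure the knob.

```bash
python3 - <<'E'
from h import *
yw=np.radians(16.3);wx=np.array([np.cos(yw),np.sin(yw)]);wy=np.array([-wx[1],wx[0]])
W=np.array([.6142,.0103]);S=lambda q:np.c_[(q[:,:2]-W)@wx,(q[:,:2]-W)@wy].round(4)
p=np.load("pics/d1.npy");K,T=cam("wrist",dict(tool_pos=p[:3],ee_rot=p[3:]));im=cv2.imread("pics/d1.png")
dot=S(ray(K,T,[(279.6,26.5)],.082))
print("deck dot",dot,"(expect 0,.079)  top dot",S(ray(K,T,[(280.5,61.9)],.133)),"(expect 0,.0436)")
g=cv2.cvtColor(im,cv2.COLOR_BGR2GRAY)
m=(g<60);b,l=blobs(m[80:200,80:190],100);print(b)
c=np.argwhere(l==l[60,43])[:,::-1]+[80,80];print("knob px x",c[:,0].min(),c[:,0].max(),"y",c[:,1].min(),c[:,1].max(),c.mean(0))
print("knob mid",S(ray(K,T,[c.mean(0)],.112)),"pivot",S(ray(K,T,[(202,127.5)],.094)),"arm at knob",S(ray(K,T,[(138,137)],.094)))
# second view: start picture, knob mass centre
K0=camera_params("wrist")["mtx"];st=dict(tool_pos=[.5246,.0001,.2306],ee_rot=[.707099,.707114,-.00047,-.00064]);K,T0=cam("wrist",st)
print("start view knob",S(ray(K,T0,[(250,238)],.112)),"pivot",S(ray(K,T0,[(311,205)],.094)))
R3=R.from_quat(p[3:]).as_matrix()
k=W-.124*wx;print("tcp",p[:3],"nominal knob",k,"tool delta",R3.T@(np.r_[k,.2]-p[:3])*1000)
E
```

```text
deck dot [[-0.0003  0.0791]] (expect 0,.079)  top dot [[0.0003 0.0447]] (expect 0,.0436)
[(689, array([76.7, 18.7])), (709, array([42.5, 59.6]))]
knob px x 105 141 y 129 151 [122.48660085 139.61777151]
knob mid [[-0.1243 -0.0082]] pivot [[-0.0653  0.0005]] arm at knob [[-0.1196 -0.0071]]
start view knob [[-0.124  -0.0072]] pivot [[-0.0661  0.0013]]
tcp [ 0.63198095 -0.04664436  0.22999766] nominal knob [ 0.49518414 -0.02450267] tool delta [  59.25165343 -125.27450668   29.98364185]
```

The seat is confirmed: the top dot is within about 1 mm of the expected place. The lever starts at about 0.14 rad, knob at world (0.4976, -0.0319). I'll go above the knob with the finger line tangential, then cage it loosely.

{"op": "jog_arm", "data": {"series": [[[17.3,-41.6,0,0,0,0],[17.3,-41.6,0,0,0,0],[17.2,-41.7,0,0,0,0],[0,0,0,0,0,8.2],[0,0,0,0,0,8.2],[0,0,0,0,0,8.2],[0,0,0,0,0,8.2],[0,0,0,0,0,8.2],[0,0,0,0,0,8.2],[0,0,0,0,0,8.2]]], "grip": 0.07}}

```text
t: 11.45
tool_pos: [0.497, -0.0301, 0.2293]
ee_rot: [0.912, 0.411, -0.001, -0.001]
force: [-0.4, 0.4, -0.1]
gripper_width: 0.0398
```

{"op": "jog_arm", "data": {"series": [[[0,0,0,0,0,8.2],[0,0,0,0,0,8.2],[0,0,0,0,0,8.2],[0,0,0,0,0,0],[0,0,0,0,0,0]]]}}

```text
t: 11.95
tool_pos: [0.4973, -0.0306, 0.2295]
ee_rot: [0.977, 0.212, -0.0, -0.0]
force: [0.2, 0.4, 0.2]
gripper_width: 0.0397
```

```bash
python3 - <<'E'
from h import *
st=readout.read_state();M=R.from_quat(st["ee_rot"]).as_matrix();p=st["tool_pos"]
print(p,np.degrees(np.arctan2(M[1,1],M[0,1])),st["gripper_width"],st["joint_pos"].round(2))
print("tool delta mm",M.T@(np.array([.4976,-.0319,.101])-p)*1000)
E
```

```text
[ 0.49730807 -0.0305804   0.22952589] -65.52268042123562 0.03967532355304673 [-0.22  0.3   1.6   0.    1.25  0.93]
tool delta mm [ -0.19540364   1.40557187 128.52516174]
```

{"op": "jog_arm", "data": {"series": [[[0,1.4,30,0,0,0],[0,0,40,0,0,0],[0,0,25,0,0,0],[0,0,15,0,0,0],[0,0,10,0,0,0],[0,0,8,0,0,0],[0,0,0,0,0,0]]]}}

```text
t: 12.65
tool_pos: [0.498, -0.0324, 0.1014]
ee_rot: [0.978, 0.21, -0.0, -0.0]
force: [0.0, 0.2, 0.2]
gripper_width: 0.0397
```

{"op": "jog_arm", "data": {"series": [[[0,0,0,0,0,0],[0,0,0,0,0,0],[0,0,0,0,0,0]]], "grip": 0.42}}

```text
t: 12.95
tool_pos: [0.4987, -0.0327, 0.1026]
ee_rot: [0.978, 0.21, 0.001, 0.0]
force: [0.1, 0.5, -0.7]
gripper_width: 0.0247
```

Caged (24.7 mm gap around the 18 mm knob). Swinging along the arc.

{"op": "jog_arm", "data": {"series": [[[0.5,7.6,0,0,0,-7.5],[0.5,7.6,0,0,0,-7.5],[0.5,7.6,0,0,0,-7.5],[0.5,7.6,0,0,0,-7.5],[0.5,7.6,0,0,0,-7.5],[0,0,0,0,0,0]]]}}

```text
t: 13.55
tool_pos: [0.5244, -0.0604, 0.1022]
ee_rot: [0.858, 0.513, 0.0, 0.0]
force: [-0.4, 0.3, -0.1]
gripper_width: 0.0247
```

{"op": "jog_arm", "data": {"series": [[[0.5,7.6,0,0,0,-7.5],[0.5,7.6,0,0,0,-7.5],[0.5,7.6,0,0,0,-7.5],[0.5,7.6,0,0,0,-7.5],[0.5,7.6,0,0,0,-7.5],[0,0,0,0,0,0]]]}}

```text
t: 14.15
tool_pos: [0.5611, -0.0662, 0.1021]
ee_rot: [0.649, 0.761, 0.0, 0.0]
force: [0.4, -0.8, -0.1]
gripper_width: 0.025
```

```bash
python3 - <<'E'
from h import *
st=readout.read_state();M=R.from_quat(st["ee_rot"]).as_matrix();p=st["tool_pos"]
yw=np.radians(16.3);wx=np.array([np.cos(yw),np.sin(yw)]);wy=np.array([-wx[1],wx[0]]);q=p[:2]-[.6142,.0103]
x,y=q@wx,q@wy;print("tcp shaker",x,y,p[2],"angle",np.degrees(np.arctan2(-y,-(x+.066))),"r",np.hypot(x+.066,y),st["force"],np.degrees(np.arctan2(M[1,1],M[0,1])))
E
```

```text
tcp shaker -0.07243755616386081 -0.05851651541096862 0.10206772744000467 angle 83.72198612524762 r 0.05886955669278469 [ 0.35377011 -0.81210602 -0.10568174] 9.092532881031406
```

{"op": "jog_arm", "data": {"series": [[[0.5,6,0,0,0,-6],[0,3,0,0,0,0],[0,1.5,0,0,0,0],[0,0,0,0,0,0],[0,0,0,0,0,0]]]}}

```text
t: 14.65
tool_pos: [0.5708, -0.0635, 0.1019]
ee_rot: [0.608, 0.794, 0.0, 0.0]
force: [-1.0, -0.8, 0.0]
gripper_width: 0.0248
```

{"op": "jog_arm", "data": {"series": [[[0,1.5,0,0,0,0],[0,1.5,0,0,0,0],[0,0,0,0,0,0]]]}}

```text
t: 14.95
tool_pos: [0.5717, -0.0633, 0.1017]
ee_rot: [0.608, 0.794, -0.002, -0.002]
force: [-9.6, -3.8, 5.2]
gripper_width: 0.0245
```

It reached the stop (10 N reaction). Backing off, opening a little, rising and looking.

{"op": "jog_arm", "data": {"series": [[[0,-4,0,0,0,0],[0,0,0,0,0,0],[0,0,0,0,0,0]]], "grip": 0.2}}

```text
t: 15.25
tool_pos: [0.5703, -0.0636, 0.1021]
ee_rot: [0.608, 0.794, 0.0, 0.0]
force: [-0.1, -0.2, -0.5]
gripper_width: 0.0342
```

{"op": "jog_arm", "data": {"series": [[[0,0,-10,0,0,0],[0,0,-25,0,0,0],[0,0,-40,0,0,0],[-30,30,-40,0,0,0],[-20,20,-15,0,0,0],[0,0,0,0,0,0],[0,0,0,0,0,0]]]}}

```text
t: 15.95
tool_pos: [0.6259, -0.0959, 0.2262]
ee_rot: [0.608, 0.794, 0.0, -0.0]
force: [-0.9, 0.2, -1.1]
gripper_width: 0.0343
```

```bash
python3 - <<'E'
from h import *
im,(K,T)=snap("e1"); print(readout.read_state()["tool_pos"],[(a,c) for a,c in blobs(orange(im),5)[0]])
s=camera("side"); cv2.imwrite("pics/e1s.png",s)
E
```

```text
[ 0.62521211 -0.09541155  0.22553975] [(16, array([268.3,   1.2])), (14, array([273.3, 339.4]))]
```

View pics/e1.png

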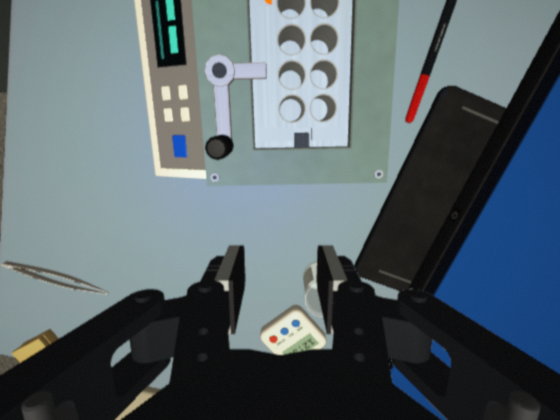

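The lever's knob is at (219,147), its pivot at (219,70), and the tongue reaches (265,70) over the foot. The narrow key is in its keyway at (302,139) and the bystanders look undisturbed. One numeric check of the lever angle, then I hand it in.

```bash
python3 - <<'E'
from h import *
p=np.load("pics/e1.npy");K,T=cam("wrist",dict(tool_pos=p[:3],ee_rot=p[3:]))
yw=np.radians(16.3);wx=np.array([np.cos(yw),np.sin(yw)]);wy=np.array([-wx[1],wx[0]]);S=lambda u,z:(lambda q:np.array([q@wx,q@wy]))(ray(K,T,[u],z)[0,:2]-[.6142,.0103])
k=S((219,147),.128);v=S((219,70),.094);d=k-[-.066,0];print("knob",k,"pivot",v,"angle",np.arctan2(-d[1],-d[0]))
a=np.arctan2(-d[1],-d[0])
if a>1.45: env.finish_job();print("handed in",readout.read_state()["t"])
E
```

```text
knob [-0.06379691 -0.05730655] pivot [-0.06607736 -0.00024943] angle 1.6092214120877129
the job is handed in; nothing more can be done
the job is handed in; nothing more can be done
```

The block is in the well with its orange end at the orange dot, the lever is at its locked stop, and I handed the job in at about 16 s on the robot's clock.

- **Block:** I gripped it across the 46 mm, lined it up with the well in one wrist view, and lowered it slowly. It went past the key tops without touching, so no jiggling was needed. It touched down at tool height 0.1008 m, exactly the height expected for fully home. Afterwards both keys showed in their keyways and the block's top orange dot was within about 1 mm of its expected place.
- **Lever:** I closed the fingers loosely around the knob and swung it to its stop, which pushed back with about 10 N. The tongue passed over the foot without catching. The last picture gives a lever angle of about 1.61 rad against the 1.57 rad stop, a gap I put down to camera measurement error.
- **Bystanders and gripper:** In the last picture the timer, beaker and marker looked undisturbed, and the part of the coverslips box in view did too. The cleaner bottle was out of that picture, and I didn't measure how far anything had moved. The gripper was well above the shaker when I handed in.

No check failed. The only other disagreement was that the lever started about 0.14 rad past fully open, which I allowed for in the swing.

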